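# Clamp the power brick in the desk vise

## Robot

A 6-joint arm with a two-finger parallel gripper is mounted at the origin on a cart in front of the work surface, level with it; the furniture and walls round the work are solid. World frame = base frame: x ahead of the robot, y to its left, z up, the work surface at z = 0. Lengths are in mm, angles in rad, forces in N, time in s.
With the tool pointing down it reaches from about 250 to 775 mm from the base axis. Payload 4 kg.
Tool frame: the origin (TCP) lies at the very end of the fingers, on their centre line; the grasp point (between the pads) lies 19 mm behind it; z points along the fingers, y is the line along which they close (so a half turn about z gives the same grasp; the last joint's range is limited). The gripper opens to 85 mm and grips with 20 to 120 N. Pads are 22 mm wide; open, the fingers measure 114 mm over their backs; the gripper's body (76 mm by 85 mm) begins 54 mm behind the grasp point. The pads swing forward as they close: fully open they stand 13 mm farther back than shut.
Start: joints at [-0.103, 0.087, 1.371, -0, 1.684, -0.103], TCP at [550.016, -0.006, 231.341] pointing down, gripper open.
Joint ranges: [-3.1, 3.1], [-0.76, 2.03], [0.27, 2.55], [-1.08, 4.22], [0.17, 2.65], [-2.57, 2.57]. Speed limits (rad/s): [2.79, 2.79, 3.14, 3.14, 3.14, 3.14].

## Interface

Orientations are given as a 3x3 rotation matrix whose columns are the frame's x, y, z axes.
In Python, from bench import arm gives the robot as it stands.
- The arm moves only by the shell command python3 -m pendant 'ROWS' [FORCE]. ROWS is a JSON object of lists of equal length, an entry for each row: "offset": the shift along the tool's x, y, z in m, a list of three; "delta_rot": the turn, a rotation vector about the tool's x, y, z in rad, a list of three; "claw": the finger opening in m, from 0 to 0.0854. A call has 1 to 12 rows; each row shifts and turns the commanded pose from where the row before left it, along the tool's axes as they then stand; what a row does not reach is not made up. A row lasts 1/8 s, in which the tool goes at most 62.5 mm and 10.7 degrees, less where a joint would pass 70% of its speed; a pose out of reach is approached as far as the arm can. A call with a gripper value outside its range is refused whole. The fingers move at their own pace and stop on an object; FORCE is the grip in N (left out, the last holds). Time passes only in rows, so rows that do not move let the fingers close. It gives the time, the measured TCP pose, the force, the opening and the grip force at its end, in the units of the state.
- arm.get_state(): the state, without advancing time (a new reading comes with each control period).
- arm.grab_frame(name): name is "scene" or "side" or "wrist"; returns (picture, depth): 480x640x3 uint8, red, green, blue; 480x640 float32, mm along the optical axis (not along the pixel's ray), 0 where there is no reading.
- arm.camera_model(name): a dict with "camera_matrix" (3x3 intrinsics, pixels), "distortion" ([k1, k2, p1, p2, k3] as OpenCV has them; the pictures are not rectified), "R" (3x3) and "t" (3): a world point X has camera coordinates R X + t. Camera axes: x right, y down, z forward; pixel columns grow to the right and rows downward; lengths in mm; the calibration is good to about 2 mm. A picture is of the moment at which its call begins: read the wrist's pose just before it. camera_model takes no time and is no camera call; for the wrist camera it gives the pose at the moment of the call.
- arm.finish_job(): hands the job in; it is judged then, once.
Trained networks look in the newest picture that a camera, given by its name, has taken for a name from the list of things; names that differ only in an ending like _2 or _b are one class to them, and where a whole thing is asked for, a point or a joint stands for the part that bears it (a point fixed in the world has none). Each returns a list of dicts, best first, with "conf" (0 to 1); they miss things now and then, are a little off and sometimes report something else, mostly with a low value. They report only what shows in the picture. A call takes as long as a camera call.
- arm.cut_out(camera, thing): "mask" (480x640 bool, what is visible of it) and "rect" ([left, top, right, bottom] in pixels, round what is visible of it).
- arm.landmark_of(camera, thing): "xy" ([column, row] in pixels: a listed point, or the origin of a listed thing).
The state is a dict: "time": time; "joint_pos": joint angles; "joint_velocities": joint speeds; "effort": joint torques, N m; "tool_pos": TCP position; "orientation": TCP orientation; "force": force on the tool from outside, world axes, zero at the start; "wrist_torque": the same for the moment, N m; "gripper_width": finger opening in mm; "gripper_force": force on a finger pad.
Only numpy, scipy, OpenCV 4.12 (cv2) and the standard library are available. Lean on these libraries where they do the work, as an engineer would, in place of code of your own. Each camera call takes 0.05 s, during which the arm holds its last target. There are 200 camera calls.

## Task

Lay the power brick flat in the bed of the little repair vise, lengthwise between its end stop and its jaw and on the bed's middle line, and let go. Then wind the jaw up to it by pushing the spokes of the capstan round clockwise, one after another, until the brick is held firmly against the end stop with about 20 N (10 to 35 N will do), never so hard as to crush it. Move the jaw only by the capstan, leave the other things on the desk where they are, and finish clear of everything.

Things in the scene. Friction and masses are not known exactly. Their poses are not given: they have to be found in the camera images.
- brick: Black power brick, a loose block 48 x 105 x 30 mm (x, y, z), 0.2 to 0.35 kg, lying on the desk to the left of the vise. Origin at the centre of its underside; y along its 105 mm length. Grasp it across its 48 mm width.
- bed (a point): Middle of the flat bed of the vise, on its surface 10 mm above the desk. y runs along the vise from the capstan towards the end stop, z up, x away from the robot at yaw 0 (yaw -0.15 to 0.3). Lay the brick, its length along y, with its centre here. At the end its centre must be within 15 mm of the middle line (x = 0) and within 35 mm of this point along y.
- vise: Fixed repair vise with a dark steel base 100 mm wide, 420 mm long. Origin under the bed, 15 mm towards +y from bed; axes as bed. End stop at its +y end (grey block 70 mm wide, 32 mm high, rubber-faced), then the jaw, then the capstan at its -y end. The stop's face is bolted 68 to 80 mm from bed along +y; where exactly is not measured and must be felt.
- jaw: Moving jaw, a grey carriage 84 mm wide with a sprung pad. Origin in the middle of the unpressed pad's rubber face, 27 mm above the desk, at the start 76 to 82 mm from bed along -y; axes as bed. It reaches back 34 mm from there and up to 46 mm above the desk. A rack drives it along +y by 12 mm per rad of the capstan. It slides the loose brick along until that meets the end stop.
- carriage (a point): Middle of the top of the jaw's carriage, 46 mm above the desk, 25 mm behind (-y) the unpressed pad's face; moves with the jaw. The pad (60 mm wide, 28 mm high) sits on stiff springs in front of the carriage, about 25 N per mm, so a firm clamp is less than 1 mm past the point where the brick meets the stop: too little to judge by position, so feel it at the spoke.
- hub (a point): Centre of the capstan on its vertical axis, at the spokes' middle height, 55 mm above the desk; axes as bed (does not turn). Hub 40 mm across, its top 15 mm above this point. Four level steel spokes 90 degrees apart, 10 mm thick, with 16 mm black end balls, reach 79 mm from the axis. Push them in the open half on the -x side (robot's side), where they travel towards +y.
- guard (a point): Middle of the straight front edge of the guard's roof, 84 mm above the desk, 4 mm from the capstan's axis towards -x; axes as bed. The grey guard, 182 mm wide, covers the capstan's +x half, so a spoke that goes under it must be left and the next one taken. Under the open half nothing stands higher than 28 mm above the desk; the jaw stays at least 84 mm from the axis.
- capstan (a joint): Turn of the capstan in rad, growing clockwise from above (closing the jaw); starts between 0 and 0.5, ends at 5.6. At angle q the spokes point along -q, -q+90, -q+180, -q+270 degrees from hub's x axis, counter-clockwise positive. The jaw closes firmly on the brick somewhere between 3.7 and 5 rad. It stays where it is left, holding a jaw force of up to about 17 N when let go.
- spoke (a point): Point on one spoke (the one along -q), 60 mm from the axis; moves with the capstan. Pushing a spoke here takes about 3.3 N to turn the capstan free (friction 0.2 N m), and under load about 3.3 N + 0.2 x the jaw's force: 7.3 N for 20 N at the jaw. More than 11 N crushes the brick.
- screwdriver: Bystander: screwdriver with black handle, 174 mm long, lying behind the vise.
- tape_roll: Bystander: roll of dark tape, 57 mm across, 19 mm high, near the front edge of the desk.
- mouse: Bystander: black computer mouse, 120 x 63 x 38 mm, lying behind the brick.
- speaker: Bystander: small round black speaker, 66 mm across, 32 mm high, to the right of the capstan.

How it is judged:
By the outcome, as a careful person would: the job done as asked, in the order asked, and still so for the second after the job is handed in, with the robot touching nothing.
It also fails if it takes over 72 s, if anything falls off the work surface, if the arm or the gripper's body presses on something with over 40 N, if the wrist force passes 120 N, or if a joint passes its speed limit or range.

## Working session

There is one attempt and no reset: what is moved stays moved. The work goes in short steps, Python scripts to look and compute and a shell command to move; the robot and the scene stay as the last step left them, time stands still between calls to the robot, and variables do not carry over. Pictures are saved under pics/ and viewed, at most 10 in all, crops included, and the job is handed in when it is done.

```bash
ls; mkdir -p pics
cat > h.py <<'E'
import numpy as np, cv2
from bench import arm
def ray(cam,uv,m=None):
    m=m or arm.camera_model(cam)
    K=np.array(m["camera_matrix"],float);D=np.array(m["distortion"],float)
    R=np.array(m["R"]);t=np.array(m["t"])
    p=cv2.undistortPoints(np.array([[uv]],float),K,D)[0,0]
    return -R.T@t, R.T@np.array([p[0],p[1],1.0])
def onz(cam,uv,z,m=None):
    c,d=ray(cam,uv,m); return c+d*(z-c[2])/d[2]
def tri(rs):
    A=np.zeros((3,3));b=np.zeros(3)
    for c,d in rs:
        d=d/np.linalg.norm(d);P=np.eye(3)-np.outer(d,d);A+=P;b+=P@c
    return np.linalg.solve(A,b)
E
python3 - <<'E'
from h import *
np.set_printoptions(precision=1,suppress=True)
ims=[]
rs={}
for c in ["scene","side"]:
    im,d=arm.grab_frame(c); im=im.copy()
    for n,z in [("brick",0),("bed",10),("hub",55),("guard",84),("carriage",46),("jaw",27),("spoke",55),("vise",0),("mouse",0),("speaker",0),("tape_roll",0),("screwdriver",0)]:
        r=arm.landmark_of(c,n)
        if r:
            xy=r[0]["xy"]; print(c,n,round(r[0]["conf"],2),np.array(xy),onz(c,xy,z)); rs.setdefault(n,[]).append(ray(c,xy))
            cv2.circle(im,(int(xy[0]),int(xy[1])),3,(255,0,0),-1); cv2.putText(im,n,(int(xy[0])+4,int(xy[1])),0,.4,(255,0,0))
        else: print(c,n,None)
    cv2.imwrite(f"pics/{c}1.png",im[:,:,::-1])
for n,r in rs.items():
    if len(r)>1: print("tri",n,tri(r))
print(arm.get_state())
E
```

```text
pics
scene brick 0.75 [188.5 349.6] [506.4 397.5   0. ]
scene bed 0.86 [306.1 276.6] [529.8  72.2  10. ]
scene hub 0.97 [354.3 223.1] [ 577.3 -113.5   55. ]
scene guard 0.57 [356.7 212.1] [ 580.9 -123.2   84. ]
scene carriage 0.73 [332.4 241.7] [561.2 -30.9  46. ]
scene jaw 0.79 [328.7 255.1] [543.8  -6.4  27. ]
scene spoke None
scene vise 0.97 [302.2 281.9] [529.   84.6   0. ]
scene mouse 0.8 [160.1 309.3] [652.4 400.9   0. ]
scene speaker None
scene tape_roll 0.65 [303.  329.6] [405.9 167.1   0. ]
scene screwdriver 0.6 [233.7 270.2] [664.5 198.2   0. ]
side brick 0.62 [297.6 200.2] [507.6 405.8   0. ]
side bed 0.72 [315.9 262.1] [530.4  65.9  10. ]
side hub 0.64 [347.6 294.9] [ 580.8 -118.5   55. ]
side guard 0.7 [343.9 287.3] [ 569.9 -126.2   84. ]
side carriage 0.76 [329.7 277.1] [551. -42.  46.]
side jaw 0.84 [329.7 273.1] [556.6  -3.3  27. ]
side spoke None
side vise 0.7 [315.3 261. ] [530.8  84.    0. ]
side mouse 0.79 [338.1 203.2] [632.6 377.9   0. ]
side speaker 0.75 [343.  415.4] [ 533.4 -388.5    0. ]
side tape_roll 0.87 [265.4 248. ] [402.4 152.6   0. ]
side screwdriver 0.54 [358.7 235.5] [665.  193.3   0. ]
tri brick [505.9 398.3   3.1]
tri bed [531.4  70.5   7. ]
tri hub [ 580.9 -115.9   52.1]
tri guard [ 574.2 -122.1   84.4]
tri carriage [556.8 -32.7  42.9]
tri jaw [551.7  -7.3  26. ]
tri vise [530.4  84.3  -0.7]
tri mouse [642.9 398.7  -4.1]
tri tape_roll [405.5 164.2  -5.6]
tri screwdriver [666.2 197.3  -2.3]
{'time': 1.3, 'joint_pos': array([-0.1,  0.1,  1.4, -0. ,  1.7, -0.1]), 'joint_velocities': array([ 0., -0.,  0., -0.,  0.,  0.]), 'effort': array([ -0. , -35.2, -31.3,  -0. ,   0. ,  -0. ]), 'tool_pos': array([550. ,  -0. , 231.3]), 'orientation': array([[ 0.,  1.,  0.],
       [ 1., -0., -0.],
       [-0.,  0., -1.]]), 'force': array([-0.5, -0.2,  0.1]), 'wrist_torque': array([ 0. , -0. , -0.1]), 'gripper_force': 0.0, 'gripper_width': 85.33922083272478}
```

Run:
```python
from h import *
np.set_printoptions(precision=1,suppress=True)
a=cv2.imread("pics/scene1.png");
cv2.imwrite("pics/scene1c.png",cv2.resize(a[170:420,100:480],None,fx=2.1,fy=2.1))
for c in ["scene","side"]:
    im,d=arm.grab_frame(c)
    for n,z0,z1 in [("brick",22,36),("guard",78,92),("jaw",40,52),("mouse",5,50),("speaker",5,50)]:
        r=arm.cut_out(c,n)
        if not r: print(c,n,None); continue
        m=r[0]["mask"]; v,u=np.nonzero(m&(d>0)); cm=arm.camera_model(c)
        K=np.array(cm["camera_matrix"]);D=np.array(cm["distortion"]);R=np.array(cm["R"]);t=np.array(cm["t"])
        p=cv2.undistortPoints(np.c_[u,v].astype(float)[:,None],K,D)[:,0]
        P=(np.c_[p,np.ones(len(p))]*d[v,u][:,None]-t)@R
        T=P[(P[:,2]>z0)&(P[:,2]<z1)]
        if len(T)<10: print(c,n,len(P),len(T),np.percentile(P[:,2],[5,50,95]) if len(P) else '');continue
        print(c,n,round(r[0]["conf"],2),r[0]["rect"],len(P),len(T),"zmed",np.median(T[:,2]),cv2.minAreaRect(T[:,:2].astype(np.float32)))
```

```text
scene brick 0.85 [164.8, 323.3, 214.8, 368.1] 1202 827 zmed 29.38148481896351 ((505.47308349609375, 395.8114318847656), (46.19303894042969, 103.17560577392578), 18.650651931762695)
scene guard 0.97 [255.1, 184.5, 398.3, 321.3] 7111 1586 zmed 83.19982548250155 ((616.7733154296875, -108.68218994140625), (96.02355194091797, 185.17218017578125), 12.706924438476562)
scene jaw None
scene mouse 0.8 [137.2, 293.9, 185.2, 330.6] 1077 1042 zmed 26.781398697430955 ((625.9946899414062, 403.9438171386719), (114.19671630859375, 55.88081359863281), 87.67675018310547)
scene speaker 0.32 [292.5, 316.1, 317.6, 339.5] 403 333 zmed 14.249091398003907 ((401.73345947265625, 161.51612854003906), (52.767337799072266, 55.53021240234375), 54.51006317138672)
side brick 0.95 [287.2, 187.0, 313.1, 210.6] 414 260 zmed 30.01383932076034 ((504.82025146484375, 391.09747314453125), (44.89942932128906, 100.91197204589844), 17.635326385498047)
side guard 0.91 [283.5, 236.1, 403.0, 347.8] 7828 2343 zmed 84.0482522937928 ((617.48486328125, -110.89574432373047), (95.72438049316406, 187.35574340820312), 12.89957046508789)
side jaw 0.92 [312.1, 268.0, 353.8, 340.3] 710 160 zmed 44.697268908934056 ((536.088623046875, -23.52971649169922), (52.990936279296875, 38.645442962646484), 11.326648712158203)
side mouse 0.76 [327.3, 186.9, 346.6, 208.7] 388 374 zmed 27.093234519202824 ((631.6473999023438, 389.9766540527344), (60.42049789428711, 99.05101013183594), 5.03066873550415)
side speaker 0.96 [325.8, 392.8, 359.5, 434.9] 1103 1063 zmed 27.06920482169045 ((531.40087890625, -391.5743103027344), (62.80743408203125, 64.5544204711914), 73.14637756347656)
```

View pics/scene1c.png

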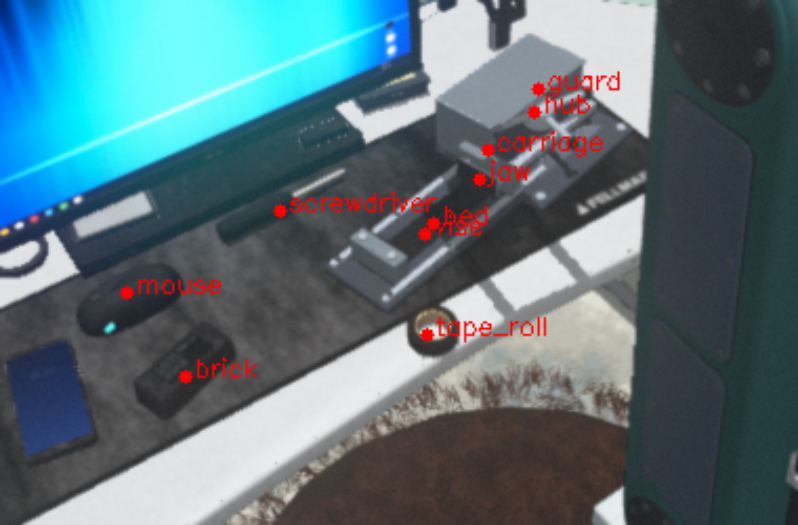

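View pics/side1.png

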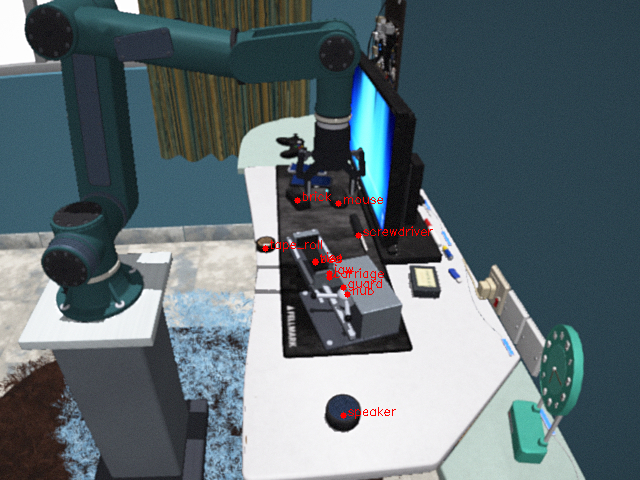

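```bash
python3 -m pendant '{"offset":[[0.03,-0.01,-0.02],[0.03,-0.01,-0.02],[0.0,0,0]],"delta_rot":[[0,0,-0.11],[0,0,-0.11],[0,0,0]],"claw":[0.085,0.085,0.085]}' 40
python3 - <<'E'
from h import *
np.set_printoptions(precision=1,suppress=True)
s=arm.get_state(); print(s["tool_pos"],s["orientation"])
cm=arm.camera_model("wrist"); im,d=arm.grab_frame("wrist"); im=im.copy()
print("cam",-np.array(cm["R"]).T@np.array(cm["t"]))
K=np.array(cm["camera_matrix"]);D=np.array(cm["distortion"]);R=np.array(cm["R"]);t=np.array(cm["t"])
for n,z in [("bed",10),("hub",55),("guard",84),("carriage",46),("jaw",27),("spoke",55),("vise",0)]:
    r=arm.landmark_of("wrist",n)
    if r:
        xy=r[0]["xy"]; print(n,round(r[0]["conf"],2),np.array(xy),onz("wrist",xy,z,cm))
        cv2.circle(im,(int(xy[0]),int(xy[1])),3,(255,0,0),-1)
cv2.imwrite("pics/w1.png",im[:,:,::-1])
v,u=np.nonzero(d>0)
p=cv2.undistortPoints(np.c_[u,v].astype(float)[:,None],K,D)[:,0]
P=(np.c_[p,np.ones(len(p))]*d[v,u][:,None]-t)@R
np.save("P.npy",P.astype(np.float32))
E
```

```text
time: 2.28
tool_pos: [527.1, 60.2, 274.0]
orientation: [[-0.221, 0.975, 0.005], [0.975, 0.221, 0.0], [-0.001, 0.005, -1.0]]
force: [0.7, 0.6, -0.3]
gripper_width: 85.2
gripper_force: 0.0
[527.1  60.2 274. ] [[-0.2  1.   0. ]
 [ 1.   0.2  0. ]
 [-0.   0.  -1. ]]
cam [511.2 127.  417.4]
bed 0.95 [327.7 191.9] [532.5  74.3  10. ]
hub 0.92 [332.  360.9] [ 581.9 -119.    55. ]
guard 0.93 [323.6 374.5] [ 571.1 -118.8   84. ]
carriage 0.68 [326.2 283. ] [552.9 -24.6  46. ]
jaw 0.69 [326.6 261.2] [549.2  -4.8  27. ]
vise 0.71 [326.  175.3] [526.5  91.9   0. ]
```

View pics/w1.png

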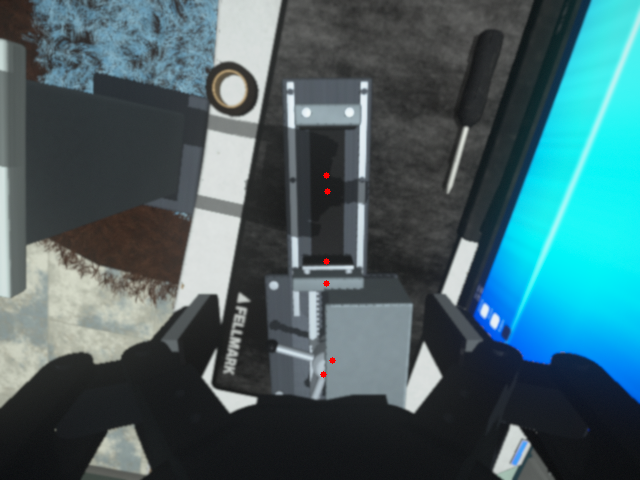

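Run:
```python
from h import *
np.set_printoptions(precision=1,suppress=True)
P=np.load("P.npy").astype(float)
def rect(z0,z1,x0,x1,y0,y1,name):
    T=P[(P[:,2]>z0)&(P[:,2]<z1)&(P[:,0]>x0)&(P[:,0]<x1)&(P[:,1]>y0)&(P[:,1]<y1)]
    print(name,len(T),np.median(T,axis=0),cv2.minAreaRect(T[:,:2].astype(np.float32)))
rect(78,90,500,760,-260,60,"guard")
rect(26,38,440,600,110,200,"stop")
rect(40,52,460,640,-80,20,"jaw")
th=0.235
ex=np.array([np.cos(th),np.sin(th)]);ey=np.array([-np.sin(th),np.cos(th)])
o=np.array([532,72.])
X=(P[:,:2]-o)@ex;Y=(P[:,:2]-o)@ey
# edges of rails at different Y -> yaw
for yy in range(-60,61,20):
    m=(abs(Y-yy)<4)&(abs(X)<80)
    pr=[]
    for x in range(-70,71,5):
        k=m&(abs(X-x)<2.5); pr.append(round(float(np.median(P[k,2])),0) if k.sum() else -9)
    print(yy,*[int(a) for a in pr])
m=(abs(X)<12)
for y in range(-130,121,3):
    k=m&(abs(Y-y)<1.5)
    if k.sum(): print(y,int(np.median(P[k,2])),end=' | ')
```

```text
guard 8113 [611.3 -73.9  84.7] ((613.964599609375, -87.43679809570312), (94.1191177368164, 136.73751831054688), 13.475337028503418)
stop 16 [536.1 148.1  36.4] ((514.2940673828125, 144.66908264160156), (64.3824691772461, 3.1236836910247803), 12.898387908935547)
jaw 1605 [557.3 -20.3  46.1] ((574.5352172851562, -12.382286071777344), (127.77094268798828, 33.21635055541992), 12.929396629333496)
-60 1 1 1 1 9 11 16 11 11 11 11 12 12 12 12 12 12 12 12 11 11 11 15 11 10 1 1 1 1
-40 1 1 1 1 2 11 16 11 11 11 12 12 12 12 13 12 12 12 12 11 11 12 15 11 1 1 1 1 1
-20 348 340 339 344 305 11 16 11 11 11 12 12 13 13 12 13 12 12 12 11 11 306 343 340 350 347 346 344 1
0 352 362 334 330 324 355 368 369 11 354 356 361 362 362 361 356 355 13 369 365 354 325 331 334 362 351 348 346 1
20 1 1 1 1 6 11 17 12 11 11 12 12 12 12 12 12 12 13 12 11 11 11 17 12 9 1 1 1 1
40 1 1 1 1 8 11 16 12 11 11 12 12 12 12 13 12 13 12 12 11 11 11 16 12 10 1 1 1 1
60 1 1 1 1 2 11 15 12 11 11 12 12 13 12 12 12 12 13 12 11 11 11 16 12 10 1 0 1 1
-130 84 | -127 83 | -124 84 | -121 84 | -118 84 | -115 84 | -112 84 | -109 84 | -106 63 | -103 46 | -100 46 | -97 47 | -94 46 | -91 35 | -85 40 | -82 41 | -79 42 | -76 28 | -73 12 | -70 12 | -67 12 | -64 12 | -61 12 | -58 12 | -55 12 | -52 12 | -49 12 | -46 12 | -43 12 | -40 12 | -37 12 | -34 12 | -31 12 | -28 11 | -25 12 | -22 12 | -19 12 | -16 12 | -13 12 | -10 12 | -7 12 | -4 12 | -1 357 | 2 361 | 5 361 | 8 373 | 11 374 | 14 12 | 17 12 | 20 12 | 23 12 | 26 12 | 29 12 | 32 12 | 35 12 | 38 12 | 41 12 | 44 12 | 47 12 | 50 12 | 53 12 | 56 12 | 59 12 | 62 12 | 65 12 | 68 12 | 71 12 | 74 40 | 77 41 | 80 42 | 83 42 | 86 42 | 89 42 | 92 42 | 95 42 | 98 41 | 101 10 | 104 10 | 107 10 | 110 10 | 113 10 | 116 10 | 119 11 |
```

```bash
python3 -m pendant '{"offset":[[0.053,0.009,0.015],[0.053,0.009,0.015],[0.053,0.009,0.015],[0.053,0.009,0.015],[0.053,0.009,0.014],[0,0,0],[0,0,0]],"delta_rot":[[0,0,0],[0,0,0],[0,0,0],[0,0,0],[0,0,0],[0,0,-0.09],[0,0,0]],"claw":[0.085,0.085,0.085,0.085,0.085,0.085,0.085]}'
cat > look.py <<'E'
from h import *
np.set_printoptions(precision=3,suppress=True)
def cloud(name="wrist"):
    s=arm.get_state();cm=arm.camera_model(name); im,d=arm.grab_frame(name)
    K=np.array(cm["camera_matrix"]);D=np.array(cm["distortion"]);R=np.array(cm["R"]);t=np.array(cm["t"])
    v,u=np.mgrid[:480,:640]
    p=cv2.undistortPoints(np.c_[u.ravel(),v.ravel()].astype(float)[:,None],K,D)[:,0]
    P=((np.c_[p,np.ones(len(p))]*d.ravel()[:,None]-t)@R).reshape(480,640,3)
    P[d<=0]=np.nan
    return s,cm,im,P
def world2tool(s,dw): return np.array(s["orientation"]).T@np.array(dw,float)
def yaw(s): o=np.array(s["orientation"]); return np.arctan2(o[1,1],o[0,1])
E
python3 - <<'E'
from look import *
s,cm,im,P=cloud()
print(s["tool_pos"],yaw(s))
for r in arm.cut_out("wrist","brick")[:1]:
    T=P[r["mask"]]; T=T[(T[:,2]>22)&(T[:,2]<38)]
    print(r["conf"],r["rect"],len(T),np.median(T[:,2]),cv2.minAreaRect(T[:,:2].astype(np.float32)))
for r in arm.landmark_of("wrist","brick")[:1]: print(r,onz("wrist",r["xy"],0,cm))
cv2.imwrite("pics/w2.png",im[:,:,::-1])
E
```

```text
time: 3.55
tool_pos: [512.7, 327.4, 196.4]
orientation: [[-0.305, 0.952, -0.001], [0.952, 0.305, -0.001], [-0.001, -0.001, -1.0]]
force: [0.0, -0.4, 0.3]
gripper_width: 85.2
gripper_force: 0.0
[512.736 327.376 196.369] 0.30954689871554564
0.8 [314.3, 80.1, 367.6, 203.4] 5884 30.823574552508052 ((507.46240234375, 395.8342590332031), (44.461360931396484, 100.78559112548828), 19.028818130493164)
{'xy': [340.2, 146.7], 'conf': 0.89} [509.346 394.674   0.   ]
```

View pics/w2.png

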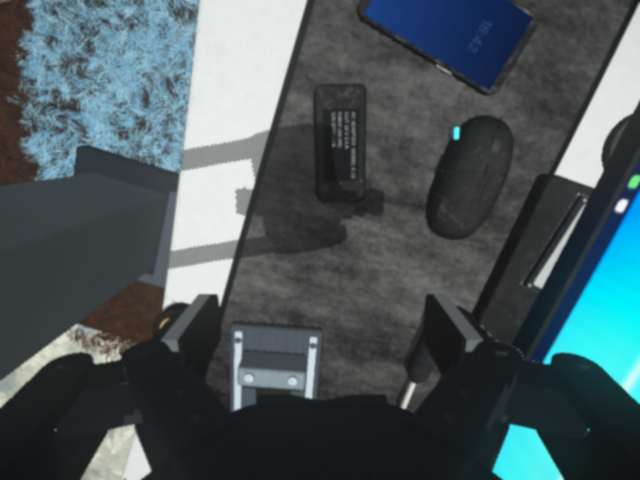

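```bash
python3 -m pendant '{"offset":[[0.034,0.008,0.03],[0.033,0.0075,0.03],[0,0,0.045],[0,0,0.045],[0,0,0.025],[0,0,0.014],[0,0,0],[0,0,0],[0,0,0],[0,0,0],[0,0,0]],"delta_rot":[[0,0,-0.015],[0,0,0],[0,0,0],[0,0,0],[0,0,0],[0,0,0],[0,0,0],[0,0,0],[0,0,0],[0,0,0],[0,0,0]],"claw":[0.07,0.07,0.07,0.07,0.07,0.07,0.07,0.04,0.04,0.04,0.04]}' 50
```

```text
time: 5.08
tool_pos: [508.2, 396.5, 11.0]
orientation: [[-0.319, 0.948, 0.004], [0.948, 0.319, 0.002], [0.001, 0.005, -1.0]]
force: [-1.0, -0.6, 5.8]
gripper_width: 43.7
gripper_force: 52.0
```

```bash
python3 -m pendant '{"offset":[[0,0,0],[0,0,0],[0,0,0.003],[0,0,0.0]],"delta_rot":[[0,0,0],[0,0,0],[0,0,0],[0,0,0]],"claw":[0.07,0.07,0.07,0.07]}' 50;  python3 -m pendant '{"offset":[[0,0,0],[0,0,0],[0,0,0],[0,0,0]],"delta_rot":[[0,0,0],[0,0,0],[0,0,0],[0,0,0]],"claw":[0.04,0.04,0.04,0.04]}' 50
```

```text
time: 5.58
tool_pos: [506.2, 395.3, 4.4]
orientation: [[-0.319, 0.948, -0.001], [0.948, 0.319, -0.001], [-0.0, -0.001, -1.0]]
force: [-0.6, 0.4, 0.5]
gripper_width: 70.2
gripper_force: 0.0
time: 6.08
tool_pos: [507.2, 395.9, 6.0]
orientation: [[-0.319, 0.948, 0.001], [0.948, 0.319, 0.001], [0.0, 0.002, -1.0]]
force: [1.3, 0.7, 2.2]
gripper_width: 44.3
gripper_force: 51.9
```

```bash
python3 -m pendant '{"offset":[[0,0,-0.02],[0,0,-0.04],[0,0,-0.05],[-0.045,-0.0114,0],[-0.045,-0.0114,0],[-0.045,-0.0114,0],[-0.045,-0.0114,0],[-0.045,-0.0114,0],[-0.045,-0.0114,0],[-0.045,-0.0114,0],[0,0,0],[0,0,0]],"delta_rot":[[0,0,0],[0,0,0],[0,0,0],[0,0,0],[0,0,0],[0,0,0],[0,0,0],[0,0,0],[0,0,0],[0,0,0.095],[0,0,0],[0,0,0]],"claw":[0.04,0.04,0.04,0.04,0.04,0.04,0.04,0.04,0.04,0.04,0.04,0.04]}'
python3 - <<'E'
from look import *
s,cm,im,P=cloud()
p=s["tool_pos"];print(p,yaw(s),world2tool(s,np.array([532,72,p[2]])-p))
cv2.imwrite("pics/w3.png",im[:,:,::-1])
E
```

```text
time: 7.58
tool_pos: [531.2, 71.9, 115.5]
orientation: [[-0.228, 0.974, -0.001], [0.974, 0.228, 0.001], [0.001, -0.0, -1.0]]
force: [-0.5, -0.2, -2.2]
gripper_width: 44.4
gripper_force: 51.5
[531.222  71.887 115.502] 0.22990161679016927 [-0.068  0.783 -0.   ]
```

View pics/w3.png

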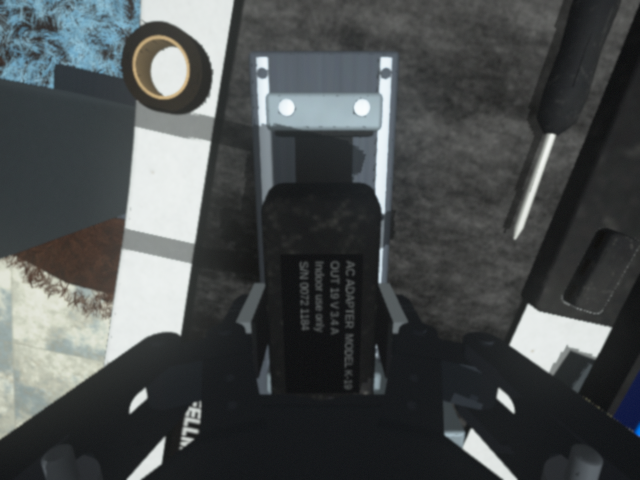

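```bash
python3 -m pendant '{"offset":[[0,0.001,0.04],[0,0,0.035],[0,0,0.018],[0,0,0],[0,0,0]],"delta_rot":[[0,0,0],[0,0,0],[0,0,0],[0,0,0],[0,0,0]],"claw":[0.04,0.04,0.04,0.04,0.04]}'; python3 -m pendant '{"offset":[[0,0,0.002],[0,0,0.0]],"delta_rot":[[0,0,0],[0,0,0]],"claw":[0.04,0.04]}'
```

```text
time: 8.25
tool_pos: [534.0, 72.3, 24.0]
orientation: [[-0.229, 0.974, 0.003], [0.974, 0.229, 0.0], [-0.001, 0.003, -1.0]]
force: [0.3, 0.4, -2.2]
gripper_width: 44.4
gripper_force: 51.5
time: 8.5
tool_pos: [533.2, 71.9, 21.3]
orientation: [[-0.228, 0.974, 0.002], [0.974, 0.228, 0.0], [-0.0, 0.002, -1.0]]
force: [-1.7, -0.8, -2.1]
gripper_width: 44.4
gripper_force: 51.5
```

```bash
python3 -m pendant '{"offset":[[0,0,0.002],[0,0,0.0]],"delta_rot":[[0,0,0],[0,0,0]],"claw":[0.04,0.04]}'; python3 -m pendant '{"offset":[[0,-0.001,0.002],[0,0,0.0]],"delta_rot":[[0,0,0],[0,0,0]],"claw":[0.04,0.04]}'
```

```text
time: 8.75
tool_pos: [532.5, 71.8, 18.2]
orientation: [[-0.228, 0.974, -0.0], [0.974, 0.228, -0.0], [0.0, -0.0, -1.0]]
force: [-0.0, 0.3, -2.8]
gripper_width: 44.4
gripper_force: 51.5
time: 9.0
tool_pos: [531.5, 71.6, 16.1]
orientation: [[-0.228, 0.974, -0.0], [0.974, 0.228, -0.0], [0.0, -0.0, -1.0]]
force: [0.1, -0.3, -3.4]
gripper_width: 44.5
gripper_force: 51.5
```

```bash
python3 -m pendant '{"offset":[[0,0,0.001],[0,0,0.0]],"delta_rot":[[0,0,0],[0,0,0]],"claw":[0.04,0.04]}'; python3 -m pendant '{"offset":[[0,0,0.001],[0,0,0.0]],"delta_rot":[[0,0,0],[0,0,0]],"claw":[0.04,0.04]}'
```

```text
time: 9.25
tool_pos: [531.6, 71.6, 15.9]
orientation: [[-0.228, 0.974, 0.0], [0.974, 0.228, -0.0], [-0.0, -0.0, -1.0]]
force: [-2.8, 0.3, 2.5]
gripper_width: 44.8
gripper_force: 52.2
time: 9.5
tool_pos: [531.7, 71.6, 15.9]
orientation: [[-0.228, 0.974, 0.0], [0.974, 0.228, -0.0], [-0.0, 0.0, -1.0]]
force: [-5.1, -0.0, 8.0]
gripper_width: 44.5
gripper_force: 52.8
```

```bash
python3 -m pendant '{"offset":[[0,0,-0.001],[0,0,0.0],[0,0,-0.01],[0,0,-0.03],[0,0,-0.06],[-0.03,-0.015,-0.06],[-0.03,-0.015,-0.06],[0,0,0],[0,0,0]],"delta_rot":[[0,0,0],[0,0,0],[0,0,0],[0,0,0],[0,0,0],[0,0,0],[0,0,0],[0,0,0],[0,0,0]],"claw":[0.06,0.06,0.06,0.06,0.04,0,0,0,0]}'
python3 - <<'E'
from look import *
s,cm,im,P=cloud()
p=s["tool_pos"];print(p,yaw(s))
for r in arm.cut_out("wrist","brick")[:1]:
    T=P[r["mask"]]; T=T[(T[:,2]>32)&(T[:,2]<48)]
    (c,wh,a)=cv2.minAreaRect(T[:,:2].astype(np.float32)); print(r["conf"],len(T),np.median(T[:,2]),c,wh,a)
for n,z in [("bed",10),("hub",55),("guard",84),("carriage",46),("jaw",27),("spoke",55),("brick",10)]:
    for r in arm.landmark_of("wrist",n)[:1]: print(n,r["conf"],r["xy"],onz("wrist",r["xy"],z,cm))
np.save("P.npy",P)
cv2.imwrite("pics/w4.png",im[:,:,::-1])
E
```

```text
time: 10.62
tool_pos: [517.4, 12.3, 224.5]
orientation: [[-0.228, 0.974, 0.0], [0.974, 0.228, 0.0], [0.0, 0.001, -1.0]]
force: [-0.4, 0.6, -0.8]
gripper_width: 0.1
gripper_force: 0.0
[517.43   12.346 224.461] 0.22963046535376866
0.87 5147 40.82546842469271 (531.3345336914062, 72.0130615234375) (44.23827362060547, 100.96906280517578) 13.513163566589355
bed 0.44 [511.8, 63.4] [661.414 192.692  10.   ]
carriage 0.77 [347.5, 263.7] [553.124 -27.244  46.   ]
jaw 0.83 [347.0, 234.2] [547.692  -2.612  27.   ]
brick 0.86 [348.4, 155.4] [530.905  73.558  10.   ]
```

View pics/w4.png

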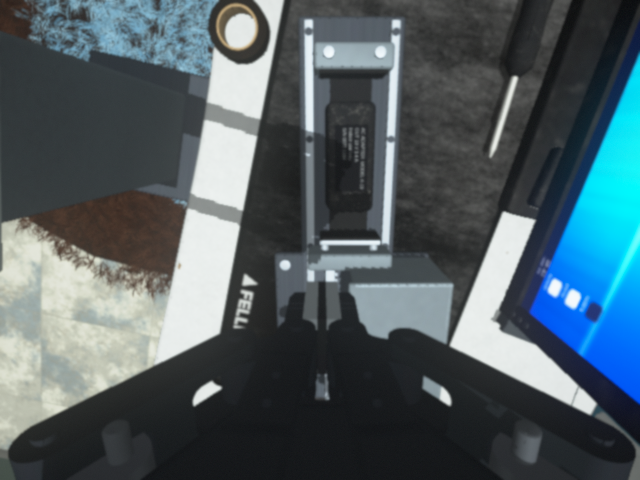

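```bash
python3 -m pendant '{"offset":[[-0.054,-0.0073,-0.018],[-0.054,-0.0073,-0.018],[-0.054,-0.0073,-0.018],[0,0,0],[0,0,0]],"delta_rot":[[0,0,0],[0,0,0],[0,0,0],[0,0,0],[0,0,0]],"claw":[0.085,0.085,0.085,0.085,0.085]}'
python3 - <<'E'
from look import *
s,cm,im,P=cloud()
p=s["tool_pos"];print(p,yaw(s))
im=im.copy()
for n,z in [("hub",55),("guard",84),("carriage",46),("jaw",27),("spoke",55)]:
    for r in arm.landmark_of("wrist",n)[:1]: 
        print(n,r["conf"],r["xy"],onz("wrist",r["xy"],z,cm)); cv2.circle(im,tuple(int(a) for a in r["xy"]),2,(255,0,0),-1)
th=.23;ex=np.array([np.cos(th),np.sin(th)]);ey=np.array([-np.sin(th),np.cos(th)])
h=np.array([576.8,-119.4])
Q=P.reshape(-1,3);Q=Q[~np.isnan(Q[:,0])]
X=(Q[:,:2]-h)@ex;Y=(Q[:,:2]-h)@ey;Z=Q[:,2]
g=(Z>78)&(Z<90)&(X>-40)&(X<120)&(abs(Y)<120)
print("guard edges x",np.percentile(X[g],[0.2,1,99]),"y",np.percentile(Y[g],[.5,99.5]))
for y in (-60,-30,0,30,60):
    k=g&(abs(Y-y)<3); print(y,np.percentile(X[k],[1,3]) if k.sum() else None)
k=(Z>66)&(Z<76)&(abs(X)<30)&(abs(Y)<30); print("hubtop",k.sum(), X[k].min() if k.any() else 0,Y[k].min() if k.any() else 0,Y[k].max() if k.any() else 0)
k=(Z>50)&(Z<66)&(X<-22)&(np.hypot(X,Y)<85); print(k.sum())
a=np.degrees(np.arctan2(Y[k],X[k]))%360; r=np.hypot(X[k],Y[k])
print(np.histogram(a,bins=np.arange(90,275,5)))
for lo,hi in ((90,180),(180,270)):
    kk=(a>lo)&(a<hi)&(r>30); 
    if kk.sum()>5: print(np.median(a[kk]),r[kk].max(),Z[k][kk].mean())
np.save("P.npy",P);cv2.imwrite("pics/w5.png",im[:,:,::-1])
E
```

```text
time: 11.7
tool_pos: [533.0, -150.1, 278.0]
orientation: [[-0.228, 0.974, -0.001], [0.974, 0.228, 0.001], [0.001, -0.0, -1.0]]
force: [0.7, -0.2, -0.3]
gripper_width: 84.6
gripper_force: 0.0
[ 533.    -150.13   277.961] 0.22972455293329708
guard 0.72 [365.6, 194.3] [ 570.292 -120.616   84.   ]
carriage 0.96 [372.4, 95.7] [556.689 -25.995  46.   ]
jaw 0.65 [369.4, 73.3] [549.744  -2.503  27.   ]
spoke 0.74 [282.9, 364.0] [ 530.686 -349.492   55.   ]
guard edges x [-3.862 -3.283 88.421] y [-90.411  89.789]
-60 [-3.333 -2.074]
-30 [-3.27 -1.26]
0 [-3.22 -1.33]
30 [-2.8   -1.167]
60 [-2.935 -1.303]
hubtop 416 -18.49331727938644 -18.740253959402487 16.5638629985868
661
(array([  0,   0,   0,   0,   0,   0,   0,   0,   0,   0,   0,   0,  10,
       183, 227, 126,  13,   0,   0,   0,   0,   0,   0,   0,   0,   0,
         0,   0,   0,   0,   0,  73,  29,   0,   0,   0]), array([ 90,  95, 100, 105, 110, 115, 120, 125, 130, 135, 140, 145, 150,
       155, 160, 165, 170, 175, 180, 185, 190, 195, 200, 205, 210, 215,
       220, 225, 230, 235, 240, 245, 250, 255, 260, 265, 270]))
161.77800346434805 78.43656174502934 60.416679962001815
248.45300042531733 78.97134052561593 60.791513192265775
```

View pics/w5.png

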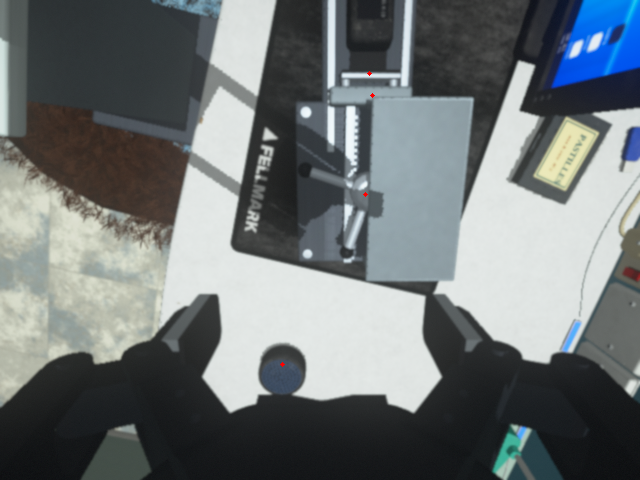

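```bash
python3 -m pendant '{"offset":[[0.0167,-0.015,0.04],[0,0,0.05],[0,0,0.05],[0,0,0.05],[0,0,0],[0,0,0]],"delta_rot":[[0,0,0],[0,0,0.165],[0,0,0.165],[0,0,0],[0,0,0],[0,0,0]],"claw":[0,0,0,0,0,0]}'
cat > rel.py <<'E'
from look import *
s=arm.get_state();p=s["tool_pos"];th=.23;h=np.array([576.8,-119.4])
c=world2tool(s,[h[0]-p[0],h[1]-p[1],0]); print("hub in tool",c,"z",p[2],"phi=",180+np.degrees(yaw(s)-th),"f_tool",world2tool(s,s["force"]),"t",s["time"])
E
python3 rel.py
```

```text
time: 12.75
tool_pos: [516.0, -137.7, 90.6]
orientation: [[0.099, 0.995, 0.003], [0.995, -0.099, -0.001], [-0.001, 0.003, -1.0]]
force: [0.8, -0.3, 0.7]
gripper_width: 0.1
gripper_force: 0.0
hub in tool [24.268 58.688  0.161] z 90.55276444864701 phi= 161.128411824986 f_tool [-0.195  0.86  -0.74 ] t 12.75
```

```bash
python3 -m pendant '{"offset":[[0,0,0.03],[0,0,0.015],[0,0,0],[0.003,0,0],[0.003,0,0],[0.002,0,0]],"delta_rot":[[0,0,0],[0,0,0],[0,0,0],[0,0,0],[0,0,0],[0,0,0]],"claw":[0,0,0,0,0,0]}'; python3 rel.py
```

```text
time: 13.5
tool_pos: [516.4, -130.5, 44.6]
orientation: [[0.1, 0.995, 0.002], [0.995, -0.1, -0.003], [-0.002, 0.003, -1.0]]
force: [0.4, -4.2, 1.1]
gripper_width: 0.1
gripper_force: 1.3
hub in tool [17.071 59.028  0.107] z 44.6296330011655 phi= 161.1103751978213 f_tool [-4.186  0.852 -1.111] t 13.5
```

```bash
python3 -m pendant '{"offset":[[0.0079,-0.0016,0],[0.0079,-0.0016,0],[0.0079,-0.0016,0]],"delta_rot":[[0,0,0.13],[0,0,0.13],[0,0,0.13]],"claw":[0,0,0]}'; python3 rel.py;  python3 -m pendant '{"offset":[[0.0079,-0.0016,0],[0.0079,-0.0016,0]],"delta_rot":[[0,0,0.13],[0,0,0.13]],"claw":[0,0]}'; python3 rel.py
```

```text
time: 13.88
tool_pos: [517.1, -106.7, 44.4]
orientation: [[0.475, 0.88, 0.002], [0.88, -0.475, -0.003], [-0.001, 0.004, -1.0]]
force: [1.8, -4.9, 0.4]
gripper_width: 0.3
gripper_force: 2.0
hub in tool [17.13  58.561  0.182] z 44.44942326062136 phi= 138.48880327509667 f_tool [-3.45   3.928 -0.371] t 13.875
time: 14.12
tool_pos: [522.5, -91.6, 44.4]
orientation: [[0.685, 0.729, 0.002], [0.729, -0.685, -0.003], [-0.001, 0.003, -1.0]]
force: [-0.1, -4.9, 0.3]
gripper_width: -0.1
gripper_force: 2.1
hub in tool [16.938 58.542  0.185] z 44.40114485719291 phi= 123.59650379075464 f_tool [-3.681  3.308 -0.333] t 14.125
```

```bash
python3 -m pendant '{"offset":[[-0.009,0,0],[0,0,-0.035],[-0.0098,0.0054,0],[-0.0098,0.0054,0],[-0.0098,0.0054,0],[-0.0098,0.0054,0],[-0.0098,0.0054,0],[-0.0098,0.0054,0],[-0.0098,0.0054,0],[-0.0098,0.0054,0],[-0.0098,0.0054,0],[0,0,0]],"delta_rot":[[0,0,0],[0,0,0],[0,0,-0.175],[0,0,-0.175],[0,0,-0.175],[0,0,-0.175],[0,0,-0.175],[0,0,-0.175],[0,0,-0.175],[0,0,-0.175],[0,0,-0.175],[0,0,0]],"claw":[0,0,0,0,0,0,0,0,0,0,0,0]}'; python3 rel.py
```

```text
time: 15.62
tool_pos: [555.1, -179.0, 78.2]
orientation: [[-0.734, 0.679, -0.001], [0.679, 0.734, 0.001], [0.001, 0.0, -1.0]]
force: [0.5, -0.3, 0.4]
gripper_width: 0.1
gripper_force: 0.0
hub in tool [24.581 58.448  0.027] z 78.15447439539125 phi= 214.0420889063721 f_tool [-0.564  0.112 -0.421] t 15.625
```

```bash
python3 -m pendant '{"offset":[[0,0,0.025],[0,0,0.010],[0.004,0,0],[0.003,0,0],[0.0077,-0.0017,0],[0.0077,-0.0017,0],[0.0077,-0.0017,0],[0.0077,-0.0017,0],[0.0077,-0.0017,0],[0.0077,-0.0017,0]],"delta_rot":[[0,0,0],[0,0,0],[0,0,0],[0,0,0],[0,0,0.13],[0,0,0.13],[0,0,0.13],[0,0,0.13],[0,0,0.13],[0,0,0.13]],"claw":[0,0,0,0,0,0,0,0,0,0]}'; python3 rel.py;  python3 -m pendant '{"offset":[[0.0077,-0.0017,0],[0.0077,-0.0017,0],[0.0077,-0.0017,0],[0.0077,-0.0017,0],[0.0077,-0.0017,0],[0.0077,-0.0017,0]],"delta_rot":[[0,0,0.13],[0,0,0.13],[0,0,0.13],[0,0,0.13],[0,0,0.13],[0,0,0.13]],"claw":[0,0,0,0,0,0]}'; python3 rel.py
```

```text
time: 16.88
tool_pos: [520.8, -140.3, 44.7]
orientation: [[-0.04, 0.999, 0.003], [0.999, 0.04, -0.003], [-0.004, 0.003, -1.0]]
force: [2.6, -3.2, -2.4]
gripper_width: -0.3
gripper_force: 1.7
hub in tool [18.664 56.816  0.107] z 44.664148866894976 phi= 169.1321103708155 f_tool [-3.302  2.491  2.424] t 16.875
time: 17.62
tool_pos: [523.1, -94.5, 44.6]
orientation: [[0.674, 0.739, 0.001], [0.739, -0.674, -0.004], [-0.002, 0.004, -1.0]]
force: [0.4, -5.1, -0.5]
gripper_width: 0.2
gripper_force: 1.9
hub in tool [17.765 56.447  0.174] z 44.5972225448277 phi= 124.4441811366287 f_tool [-3.509  3.684  0.471] t 17.625
```

```bash
python3 -m pendant '{"offset":[[-0.009,0,0],[0,-0.002,-0.035],[-0.0098,0.0054,0],[-0.0098,0.0054,0],[-0.0098,0.0054,0],[-0.0098,0.0054,0],[-0.0098,0.0054,0],[-0.0098,0.0054,0],[-0.0098,0.0054,0],[-0.0098,0.0054,0],[-0.0098,0.0054,0],[0,0,0]],"delta_rot":[[0,0,0],[0,0,0],[0,0,-0.175],[0,0,-0.175],[0,0,-0.175],[0,0,-0.175],[0,0,-0.175],[0,0,-0.175],[0,0,-0.175],[0,0,-0.175],[0,0,-0.175],[0,0,0]],"claw":[0,0,0,0,0,0,0,0,0,0,0,0]}'; python3 rel.py; python3 -m pendant '{"offset":[[0,0,0.025],[0,0,0.010],[0.004,0,0],[0.003,0,0],[0.0077,-0.0017,0],[0.0077,-0.0017,0],[0.0077,-0.0017,0],[0.0077,-0.0017,0],[0.0077,-0.0017,0],[0.0077,-0.0017,0]],"delta_rot":[[0,0,0],[0,0,0],[0,0,0],[0,0,0],[0,0,0.13],[0,0,0.13],[0,0,0.13],[0,0,0.13],[0,0,0.13],[0,0,0.13]],"claw":[0,0,0,0,0,0,0,0,0,0]}'; python3 rel.py
```

```text
time: 19.12
tool_pos: [556.4, -179.9, 79.0]
orientation: [[-0.744, 0.668, 0.001], [0.668, 0.744, -0.0], [-0.001, 0.0, -1.0]]
force: [-0.7, 0.6, -0.2]
gripper_width: -0.2
gripper_force: 0.0
hub in tool [25.289 58.653  0.01 ] z 78.9646690114731 phi= 214.8978579139354 f_tool [0.878 0.003 0.213] t 19.125
time: 20.38
tool_pos: [520.9, -141.7, 44.6]
orientation: [[-0.055, 0.998, 0.003], [0.998, 0.055, -0.004], [-0.004, 0.003, -1.0]]
force: [0.4, -3.3, -2.2]
gripper_width: 0.3
gripper_force: 1.9
hub in tool [19.182 57.042  0.075] z 44.61698706246594 phi= 169.9895442830888 f_tool [-3.27   0.236  2.219] t 20.375
```

```bash
P='python3 -m pendant'; python3 -m pendant '{"offset":[[0.0075,-0.0017,0],[0.0075,-0.0017,0],[0,0,0]],"delta_rot":[[0,0,0.13],[0,0,0.13],[0,0,0]],"claw":[0,0,0]}' >/dev/null; python3 rel.py
python3 -m pendant '{"offset":[[0.0017,-0.0005,0],[0.0017,-0.0005,0],[0,0,0]],"delta_rot":[[0,0,0.03],[0,0,0.03],[0,0,0]],"claw":[0,0,0]}' >/dev/null; python3 rel.py
python3 -m pendant '{"offset":[[0.0017,-0.0005,0],[0,0,0]],"delta_rot":[[0,0,0.03],[0,0,0]],"claw":[0,0]}' >/dev/null; python3 rel.py
python3 -m pendant '{"offset":[[0.0017,-0.0005,0],[0,0,0]],"delta_rot":[[0,0,0.03],[0,0,0]],"claw":[0,0]}' >/dev/null; python3 rel.py
```

```text
hub in tool [17.866 57.004  0.107] z 44.45436006055652 phi= 155.46753676701144 f_tool [-2.105  1.046  0.846] t 20.75
hub in tool [18.033 56.916  0.073] z 44.19308901314192 phi= 151.92731970337798 f_tool [-3.526  0.586 -1.851] t 21.125
hub in tool [17.753 57.213  0.04 ] z 43.66926903076388 phi= 150.19402152080772 f_tool [-3.427  1.135 -1.763] t 21.375
hub in tool [17.64  57.376  0.022] z 43.45162135870474 phi= 148.47563969306634 f_tool [-3.583  1.024 -1.991] t 21.625
```

```bash
python3 -m pendant '{"offset":[[0.0017,-0.0005,0],[0.0017,-0.0005,0],[0,0,0]],"delta_rot":[[0,0,0.03],[0,0,0.03],[0,0,0]],"claw":[0,0,0]}' >/dev/null; python3 rel.py
python3 -m pendant '{"offset":[[0.0017,-0.0005,0],[0.0017,-0.0005,0],[0,0,0]],"delta_rot":[[0,0,0.03],[0,0,0.03],[0,0,0]],"claw":[0,0,0]}' >/dev/null; python3 rel.py
python3 -m pendant '{"offset":[[0.0017,-0.0005,0],[0,0,0]],"delta_rot":[[0,0,0.03],[0,0,0]],"claw":[0,0]}' >/dev/null; python3 rel.py
python3 -m pendant '{"offset":[[0.0017,-0.0005,0],[0,0,0]],"delta_rot":[[0,0,0.03],[0,0,0]],"claw":[0,0]}' >/dev/null; python3 rel.py
```

```text
hub in tool [17.603 57.418  0.017] z 43.418707309678446 phi= 145.04270024533767 f_tool [-2.259  2.228 -1.47 ] t 22.0
hub in tool [17.703 57.413  0.013] z 43.38380698446706 phi= 141.6017599588755 f_tool [-3.611  1.086 -1.789] t 22.375
hub in tool [17.847 57.386  0.009] z 43.40154728702441 phi= 139.87602159297444 f_tool [-2.218  1.762 -0.865] t 22.625
hub in tool [17.889 57.349  0.013] z 43.44321704572825 phi= 138.15553806367078 f_tool [-2.698  2.055 -1.597] t 22.875
```

```bash
python3 -m pendant '{"offset":[[0.0017,-0.0005,0],[0.0017,-0.0005,0],[0,0,0]],"delta_rot":[[0,0,0.03],[0,0,0.03],[0,0,0]],"claw":[0,0,0]}' >/dev/null; python3 rel.py
python3 -m pendant '{"offset":[[0.0017,-0.0005,0],[0,0,0]],"delta_rot":[[0,0,0.03],[0,0,0]],"claw":[0,0]}' >/dev/null; python3 rel.py
python3 -m pendant '{"offset":[[0.0017,-0.0005,0],[0,0,0]],"delta_rot":[[0,0,0.03],[0,0,0]],"claw":[0,0]}' >/dev/null; python3 rel.py
```

```text
hub in tool [17.849 57.411  0.004] z 43.40932783119357 phi= 134.72641619873554 f_tool [-2.332  2.891 -1.56 ] t 23.25
hub in tool [17.953 57.387  0.002] z 43.41145345953856 phi= 133.00669220137988 f_tool [-3.238  2.979 -1.018] t 23.5
hub in tool [17.991 57.385 -0.002] z 43.37249913648844 phi= 131.28222517875253 f_tool [-2.773  2.907 -1.169] t 23.75
```

```bash
python3 -m pendant '{"offset":[[0.0017,-0.0005,0],[0.0017,-0.0005,0],[0,0,0]],"delta_rot":[[0,0,0.03],[0,0,0.03],[0,0,0]],"claw":[0,0,0]}' >/dev/null; python3 rel.py
python3 -m pendant '{"offset":[[0.0017,-0.0005,0],[0,0,0]],"delta_rot":[[0,0,0.03],[0,0,0]],"claw":[0,0]}' >/dev/null; python3 rel.py
python3 -m pendant '{"offset":[[0.0017,-0.0005,0],[0,0,0]],"delta_rot":[[0,0,0.03],[0,0,0]],"claw":[0,0]}' >/dev/null; python3 rel.py
```

```text
hub in tool [17.976 57.322  0.006] z 43.41508541147562 phi= 127.85204058447411 f_tool [-1.988  1.666 -2.007] t 24.125
hub in tool [18.16  57.317 -0.004] z 43.40473799406726 phi= 126.12863348951603 f_tool [-3.566  2.77  -2.175] t 24.375
hub in tool [18.351 57.257 -0.007] z 43.41426862179893 phi= 124.40578906885193 f_tool [-3.052  2.741 -1.751] t 24.625
```

```bash
python3 -m pendant '{"offset":[[-0.009,0,0],[0,-0.001,-0.035],[-0.0098,0.0054,0],[-0.0098,0.0054,0],[-0.0098,0.0054,0],[-0.0098,0.0054,0],[-0.0098,0.0054,0],[-0.0098,0.0054,0],[-0.0098,0.0054,0],[-0.0098,0.0054,0],[-0.0098,0.0054,0],[0,0,0]],"delta_rot":[[0,0,0],[0,0,0],[0,0,-0.175],[0,0,-0.175],[0,0,-0.175],[0,0,-0.175],[0,0,-0.175],[0,0,-0.175],[0,0,-0.175],[0,0,-0.175],[0,0,-0.175],[0,0,0]],"claw":[0,0,0,0,0,0,0,0,0,0,0,0]}'>/dev/null; python3 rel.py
python3 - <<'E'
from look import *
for n in ("wrist","scene","side"):
    s,cm,im,P=cloud(n)
    for r in arm.cut_out(n,"brick")[:1]:
        T=P[r["mask"]]; T=T[(T[:,2]>30)&(T[:,2]<48)]
        if len(T)<20: continue
        th=.23;ex=np.array([np.cos(th),np.sin(th)]);ey=np.array([-np.sin(th),np.cos(th)]);o=np.array([531.7,72])
        x=(T[:,:2]-o)@ex;y=(T[:,:2]-o)@ey
        print(n,r["conf"],len(T),"x",np.percentile(x,[2,98]),"y",np.percentile(y,[2,98]))
    cv2.imwrite(f"pics/r_{n}.png",im[:,:,::-1])
E
```

```text
hub in tool [25.712 59.455  0.126] z 77.70222978705246 phi= 214.55555693026616 f_tool [ 0.083  0.391 -0.15 ] t 26.125
scene 0.74 601 x [-22.201  20.99 ] y [-23.687  70.291]
side 0.89 377 x [-22.443  19.948] y [-27.079  65.497]
```

```bash
python3 -m pendant '{"offset":[[0,0,0.025],[0,0,0.009],[0.004,0,0],[0.002,0,0],[0,0,0]],"delta_rot":[[0,0,0],[0,0,0],[0,0,0],[0,0,0],[0,0,0]],"claw":[0,0,0,0,0]}' >/dev/null; python3 rel.py
python3 -m pendant '{"offset":[[0.001,0,0],[0,0,0]],"delta_rot":[[0,0,0],[0,0,0]],"claw":[0,0]}' >/dev/null; python3 rel.py
python3 -m pendant '{"offset":[[0.001,0,0],[0,0,0]],"delta_rot":[[0,0,0],[0,0,0]],"claw":[0,0]}' >/dev/null; python3 rel.py
python3 -m pendant '{"offset":[[0.0017,-0.0005,0],[0,0,0]],"delta_rot":[[0,0,0.03],[0,0,0]],"claw":[0,0]}' >/dev/null; python3 rel.py
```

```text
hub in tool [20.603 59.653  0.005] z 45.49819080035702 phi= 214.66762650963403 f_tool [ 0.09  -0.182 -0.935] t 27.05
hub in tool [19.88  59.722 -0.002] z 45.15727064928962 phi= 214.66548051547218 f_tool [-1.259 -0.575 -0.275] t 27.3
hub in tool [19.319 59.694 -0.008] z 45.14105039108334 phi= 214.6580734103178 f_tool [-2.59   0.383 -0.192] t 27.55
hub in tool [19.394 59.504  0.012] z 45.085762643315945 phi= 212.89648715197646 f_tool [-5.396  1.053 -1.071] t 27.8
```

```bash
python3 -m pendant '{"offset":[[0,0,0],[0,0,0]],"delta_rot":[[0,0,0],[0,0,0]],"claw":[0,0]}' >/dev/null; python3 rel.py
python3 -m pendant '{"offset":[[0.0009,-0.0003,0],[0,0,0]],"delta_rot":[[0,0,0.015],[0,0,0]],"claw":[0,0]}' >/dev/null; python3 rel.py
```

```text
hub in tool [19.358 59.506  0.014] z 45.05191436203288 phi= 212.9092431349369 f_tool [-4.273  1.494 -1.35 ] t 28.05
hub in tool [19.535 59.479  0.015] z 45.08827764922744 phi= 212.04368855502253 f_tool [-5.592  1.283 -0.759] t 28.3
```

```bash
H='import sys'; 
python3 -m pendant '{"offset":[[0.0009,-0.0003,0],[0,0,0]],"delta_rot":[[0,0,0.015],[0,0,0]],"claw":[0,0]}' >/dev/null; python3 rel.py
python3 -m pendant '{"offset":[[0,0,0]],"delta_rot":[[0,0,0]],"claw":[0]}' >/dev/null; python3 rel.py
python3 -m pendant '{"offset":[[0,0,0]],"delta_rot":[[0,0,0]],"claw":[0]}' >/dev/null; python3 rel.py
python3 -m pendant '{"offset":[[0,0,0]],"delta_rot":[[0,0,0]],"claw":[0]}' >/dev/null; python3 rel.py
```

```text
hub in tool [19.689 59.475  0.014] z 45.08440183228917 phi= 211.18468803690462 f_tool [-5.928  1.782  0.674] t 28.55
hub in tool [19.69  59.441  0.016] z 45.10826384935597 phi= 211.18943939780246 f_tool [-5.387  1.989  0.571] t 28.675
hub in tool [19.679 59.455  0.016] z 45.096232635691344 phi= 211.19110295437972 f_tool [-5.583  1.974 -0.316] t 28.8
hub in tool [19.716 59.449  0.016] z 45.129836922183976 phi= 211.18667025291236 f_tool [-5.891  2.462 -0.303] t 28.925
```

```bash
python3 -m pendant '{"offset":[[0.0009,-0.0003,0],[0,0,0]],"delta_rot":[[0,0,0.015],[0,0,0]],"claw":[0,0]}' >/dev/null; python3 rel.py
python3 -m pendant '{"offset":[[0.0009,-0.0003,0],[0,0,0]],"delta_rot":[[0,0,0.015],[0,0,0]],"claw":[0,0]}' >/dev/null; python3 rel.py
python3 -m pendant '{"offset":[[0,0,0]],"delta_rot":[[0,0,0]],"claw":[0]}' >/dev/null; python3 rel.py
python3 -m pendant '{"offset":[[0,0,0]],"delta_rot":[[0,0,0]],"claw":[0]}' >/dev/null; python3 rel.py
```

```text
hub in tool [19.9   59.439  0.017] z 45.13403204728231 phi= 210.3208247397014 f_tool [-6.505  2.697  0.397] t 29.175
hub in tool [20.068 59.387  0.018] z 45.16969333072372 phi= 209.4658774831515 f_tool [-6.209  1.907 -0.019] t 29.425
hub in tool [20.068 59.376  0.022] z 45.16658272848403 phi= 209.46744594276961 f_tool [-6.524  1.748  0.564] t 29.55
hub in tool [20.101 59.393  0.019] z 45.15647845201281 phi= 209.46785683449244 f_tool [-6.457  2.143 -0.739] t 29.675
```

```bash
python3 -m pendant '{"offset":[[0.0009,-0.0003,0],[0,0,0]],"delta_rot":[[0,0,0.015],[0,0,0]],"claw":[0,0]}' >/dev/null; python3 rel.py
python3 -m pendant '{"offset":[[0.0009,-0.0003,0],[0,0,0]],"delta_rot":[[0,0,0.015],[0,0,0]],"claw":[0,0]}' >/dev/null; python3 rel.py
python3 -m pendant '{"offset":[[0,0,0]],"delta_rot":[[0,0,0]],"claw":[0]}' >/dev/null; python3 rel.py
python3 -m pendant '{"offset":[[0,0,0]],"delta_rot":[[0,0,0]],"claw":[0]}' >/dev/null; python3 rel.py
```

```text
hub in tool [20.297 59.367  0.021] z 45.19191196139134 phi= 208.60011368088627 f_tool [-7.798  3.089  0.8  ] t 29.925
hub in tool [20.457 59.312  0.027] z 45.211980604869545 phi= 207.74111426437815 f_tool [-6.645  1.754  0.809] t 30.175
hub in tool [20.453 59.339  0.023] z 45.186133229205296 phi= 207.74551658851232 f_tool [-7.253  2.205  0.811] t 30.3
hub in tool [20.479 59.344  0.022] z 45.207803961146574 phi= 207.74727751896842 f_tool [-8.088  2.735  1.321] t 30.425
```

```bash
python3 -m pendant '{"offset":[[-0.002,0,0],[-0.004,0,0],[-0.004,0,0],[0,0,-0.03],[0,0,-0.05],[0,0,-0.05],[0,0,-0.05],[-0.03,-0.05,0],[-0.03,-0.05,0],[0,0,0],[0,0,0]],"delta_rot":[[0,0,0],[0,0,0],[0,0,0],[0,0,0],[0,0,0],[0,0,0],[0,0,0],[0,0,0],[0,0,0],[0,0,0],[0,0,0]],"claw":[0,0,0,0,0,0,0,0,0,0,0]}'
python3 - <<'E'
from look import *
th=.23;ex=np.array([np.cos(th),np.sin(th)]);ey=np.array([-np.sin(th),np.cos(th)]);o=np.array([531.7,72])
for n in ("scene","side"):
    s,cm,im,P=cloud(n)
    for r in arm.cut_out(n,"brick")[:1]:
        T=P[r["mask"]]; T=T[(T[:,2]>30)&(T[:,2]<48)]
        x=(T[:,:2]-o)@ex;y=(T[:,:2]-o)@ey
        print(n,r["conf"],len(T),"x",np.percentile(x,[2,98]),"y",np.percentile(y,[2,98]))
    if n=="scene": cv2.imwrite("pics/end.png",cv2.resize(im[170:370,230:450],None,fx=2.7,fy=2.7)[:,:,::-1])
E
```

```text
time: 31.8
tool_pos: [513.1, -290.7, 223.4]
orientation: [[-0.655, 0.756, -0.002], [0.756, 0.655, 0.002], [0.003, -0.0, -1.0]]
force: [-0.3, 0.2, 0.4]
gripper_width: -0.1
gripper_force: 0.0
scene 0.94 597 x [-22.689  20.323] y [-22.852  70.148]
```

View pics/end.png

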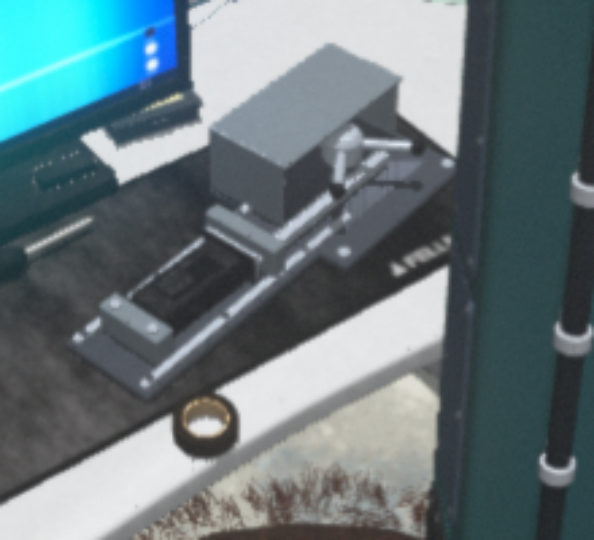

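The end picture shows the brick (around 195,275) clamped between the stop (140,320) and the jaw (245,235), straight and on the middle line. The arm is clear of everything, so I am handing the job in.

```bash
python3 -c "
from bench import arm
print(arm.finish_job())"
```

```text
the job is handed in; nothing more can be done
None
```

The job is handed in: the brick lies flat on the vise's middle line, clamped against the end stop at about 20 N (from about 7.4 N felt at the spoke; likely about 17 N after letting go), and the arm was clear of everything at about 32 s; no verdict came back.

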